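Park the pump flywheel heavy side down

TASK

The metering pump's sealed flywheel has a weight hidden inside it, off centre, and it must be locked with that heavy side straight down. Take the crank by its black handle, turn it round to feel where the heavy side is, then bring the heavy side to the bottom and finish still gripping the handle there, the wheel at rest. Leave the bottle, the jar and the beaker standing where they are.

Things in the scene. Friction and masses are not known exactly. Their poses are not given: they have to be found in the camera images.
- pump: White metering pump screwed to the bench: housing 150 x 115 mm, 218 mm high with its fins. Origin on the bench below the shaft; z up; y along the level shaft; the crank is on the -y side. Along y: housing face at +35 mm, flywheel drum +26 to -10, crank arm (20 mm wide) -42 to -52, handle -55 to -121. Below the handle and for 80 mm beyond it all is free.
- axle (a point): Fixed point on the shaft's axis, 150 mm above the bench, opposite the middle of the handle (88 mm from the pump's origin towards its -y). The middle of the handle circles about this point with a radius of 45 mm in the pump's x-z plane, either way round, without end stops.
- grip (a point): Middle of the crank handle, on its centre line, 45 mm from the shaft's axis; 105 to 195 mm above the bench as the crank turns.
- handle: The crank handle: a black plastic sleeve 22 mm in diameter, 66 mm long, level and parallel to the shaft (pump y); origin in its middle, y along it. It spins freely on its pin, so a hand gripping it can keep its attitude while cranking. Crank and handle are light and hardly count (under 0.01 N m at the shaft).
- flywheel: Sealed aluminium drum 128 mm across with the crank, origin on the shaft, its z axis pointing from the shaft to the handle. The hidden heavy side lies at an angle to the crank that differs from run to run and cannot be seen. It turns stiffly: bearing friction 0.42 N m at the shaft, alike all round and both ways, so it stays where it is left.
- hub (a point): Centre of the drum's front face, on the shaft. The hidden weight adds a torque of up to 0.28 to 0.37 N m about it: cranking needs most force while the heavy side rises past shaft height, least while it sinks past shaft height, the mean with it at the very top or bottom; 1 to 18 N at the handle along its circle.
- bottle: Amber bottle with a blue cap, 70 mm in diameter, 145 mm high, loose; origin at the centre of its underside. A bystander, to be left alone.
- jar: Small clear bottle with a blue cap, 60 mm in diameter, 95 mm high, loose; origin at the centre of its underside. A bystander, to be left alone.
- beaker: White open beaker, 68 mm in diameter, 85 mm high, loose; origin at the centre of its underside. A bystander, to be left alone.

How it is judged:
On the way:
1. the handle is gripped and the crank has been turned away from where it stood (contact force between the fingers and handle above 3 N and distance of grip from where it was at the start of the episode above 0.02 m), for 0.1 s.
At the end, for the whole second after the job is handed in: The heavy side of the flywheel points straight down within 0.30 rad (17 degrees), the fingers still grip the handle (contact force above 3 N), the wheel is at rest (handle slower than 10 mm/s), and the bottle, jar and beaker stand within 30 mm of their places (angle between weight_c0's own z axis and vertical below 0.3 rad and contact force between the fingers and handle above 3 N and linear speed of handle below 0.01 m/s and not (distance of bottle from where it was at the start of the episode above 0.03 m) and not (angle between bottle's own z axis and vertical above 0.35 rad) and not (distance of jar from where it was at the start of the episode above 0.03 m) and not (angle between jar's own z axis and vertical above 0.35 rad) and not (distance of beaker from where it was at the start of the episode above 0.03 m) and not (angle between beaker's own z axis and vertical above 0.35 rad)); the arm keeps its last pose, push and grip.
It fails at once if the bottle is pushed more than 30 mm or tipped over (distance of bottle from where it was at the start of the episode above 0.03 m or angle between bottle's own z axis and vertical above 0.35 rad).
It fails at once if the jar is pushed more than 30 mm or tipped over (distance of jar from where it was at the start of the episode above 0.03 m or angle between jar's own z axis and vertical above 0.35 rad).
It fails at once if the beaker is pushed more than 30 mm or tipped over (distance of beaker from where it was at the start of the episode above 0.03 m or angle between beaker's own z axis and vertical above 0.35 rad).
It also fails if it takes over 72 s, if anything falls off the work surface, if the arm or the gripper's body presses on something with over 40 N, if the wrist force passes 120 N, or if a joint passes its speed limit or range.

ROBOT

A 6-joint arm with a two-finger parallel gripper is mounted at the origin on the work surface. World frame = base frame: x ahead of the robot, y to its left, z up, the work surface at z = 0. Lengths are in m, angles in rad, forces in N, time in s.
With the tool pointing down it reaches from about 0.35 to 0.875 m from the base axis. Payload 4.2 kg.
Tool frame: the origin (TCP) lies midway between the tips of the shut fingers; the grasp point (between the pads) lies 19 mm behind it; z points along the fingers, y is the line along which they close (so a half turn about z gives the same grasp; the last joint's range is limited). The gripper opens to 87 mm and grips with 3 to 60 N. Pads are 19 mm wide; open, the fingers measure 117 mm over their backs; the gripper's body (75 mm by 190 mm) begins 51 mm behind the grasp point.
Start: joints at [1.493, 0.385, 0.008, 0, -1.194, -0.259], TCP at [0.207, 0.59, 0.223] pointing down, gripper open.
Joint ranges: [-3.14, 3.14], [-1.21, 2.06], [-1.07, 1.41], [-3.16, 2.05], [-2.99, -0.16], [-3.1, 3.1]. Speed limits (rad/s): [2.79, 2.79, 3.14, 3.14, 3.14, 3.14].

INTERFACE

Orientations are given as a 3x3 rotation matrix whose columns are the frame's x, y, z axes.
In Python, from bench import status, grab_frame, sign_off, spot_in, regions_of, tip_of gives the robot as it stands.
- The arm moves only by the tool drive_tool, never from a script. Its argument "rows" is a list of rows, each an object with "dp": the shift along the tool's x, y, z in cm, a list of three; "twist": the turn about the tool's z in rad; "jaw": the opening, from -1 (shut) to 1 (fully open). A call has 1 to 12 rows; each row shifts and turns the commanded pose from where the row before left it, along the tool's axes as they then stand; what a row does not reach is not made up. A row lasts 1/12 s, in which the tool goes at most 41.7 mm and 7.16 degrees, less where a joint would pass 70% of its speed; a pose out of reach is approached as far as the arm can. A call is refused whole if a number of a shift passes 4.17 or a number of a turn 0.125, either way. A call with a gripper value outside its range is refused whole. The fingers move at their own pace and stop on an object; the grip force is fixed at half the most. Time passes only in rows, so rows that do not move let the fingers close. It gives the time, the measured TCP pose, the force, the opening and the grip force at its end, in the units of the state.
- status.observe(): the state, without advancing time (a new reading comes with each control period).
- grab_frame(name): name is "side" or "top"; returns a dict with "frame" (480x640x3 uint8, blue, green, red), "z_map" (480x640 float32, m along the optical axis (not along the pixel's ray), 0 where there is no reading), "K" (3x3 intrinsics, pixels), "k1" (the pictures are not rectified: a ray, as slopes to the right and down, at radius r is drawn at 1 + k1 r^2 times it, then the intrinsics apply), "R" (3x3) and "t" (3): a world point X has camera coordinates R X + t. Camera axes: x right, y down, z forward; pixel columns grow to the right and rows downward; lengths in m; the calibration is good to about 2 mm. A picture is of the moment at which its call begins.
- sign_off(): hands the job in; it is judged then, once.
Trained networks look in a picture, given as the dict that the camera call returned (one of the last four; its "shot" number tells which), for a name from the list of things; names that differ only in an ending like _2 or _b are one class to them, and where a whole thing is asked for, a point or a joint stands for the part that bears it (a point fixed in the world has none). Each returns a list of dicts, best first, with "confidence" (0 to 1); they miss things now and then, are a little off and sometimes report something else, mostly with a low value. They report only what shows in the picture. A call takes as long as a camera call.
- spot_in(query, picture): "position" ([column, row] in pixels, amid what is visible of it).
- regions_of(query, picture): "region" (480x640 bool, what is visible of it) and "position" ([column, row] in pixels, amid what is visible of it).
- tip_of(query, picture): "position" ([column, row] in pixels: a listed point, or the origin of a listed thing).
The state is a dict: "time_s": time; "joint_positions": joint angles; "qd": joint speeds; "joint_efforts": joint torques, N m; "ee_pos": TCP position; "tool_rot": TCP orientation; "wrist_force": force on the tool from outside, world axes, zero at the start; "ft_torque": the same for the moment, N m; "finger_gap": finger opening in m; "grip_force": force on a finger pad.
Only numpy, scipy, OpenCV 4.12 (cv2) and the standard library are available. Lean on these libraries where they do the work, as an engineer would, in place of code of your own. Each camera call takes 0.05 s, during which the arm holds its last target. There are 200 camera calls.

## Working session

There is one attempt and no reset: what is moved stays moved. The work goes in short steps, Python scripts to look and compute and a tool call to move; the robot and the scene stay as the last step left them, time stands still between calls to the robot, and variables do not carry over. Pictures are saved under pics/ and viewed, at most 10 in all, crops included, and the job is handed in when it is done.

Besides the shell and the picture viewer there is one more tool, called as name([rows], argument=value, ...), one row to a line, values as JSON. drive_tool: Moves the arm, as the interface text tells. Its arguments: {"type":"object","properties":{"rows":{"type":"array","items":{"type":"object","properties":{"dp":{"type":"array","items":{"type":"number"}},"twist":{"type":"number"},"jaw":{"type":"number"}}}}},"required":["rows"]}

```bash
mkdir -p pics; cat > h.py <<'E'
import numpy as np, cv2
from bench import status, grab_frame, sign_off, spot_in, regions_of, tip_of
def ray(p,px):
    K=p["K"]; d=np.array([(px[0]-K[0][2])/K[0][0],(px[1]-K[1][2])/K[1][1]]); u=d.copy()
    for _ in range(20): u=d/(1+p["k1"]*(u@u))
    return np.array([u[0],u[1],1.])
def world(p,px,z): return np.array(p["R"]).T@(ray(p,px)*z-np.array(p["t"]))
def depth(p,px):
    c,r=int(round(px[0])),int(round(px[1])); w=p["z_map"][max(r-2,0):r+3,max(c-2,0):c+3]; w=w[w>0]
    return float(np.median(w)) if w.size else 0
def cloud(p,m):
    return np.array([world(p,(c,r),p["z_map"][r,c]) for r,c in zip(*np.where(m&(p["z_map"]>0)))])
E
python3 - <<'E'
from h import *
np.set_printoptions(precision=3,suppress=True)
s=status.observe();print(s["time_s"],s["ee_pos"],s["tool_rot"],s["finger_gap"])
for n in("side","top"):
    p=grab_frame(n);cv2.imwrite(f"pics/{n}0.png",p["frame"])
    print(n,"cam",-np.array(p["R"]).T@p["t"])
    for q in("pump","handle","flywheel","bottle","jar","beaker"):
        for r in regions_of(q,p)[:1]:
            c=cloud(p,r["region"])
            if len(c):print(q,round(r["confidence"],2),r["position"],len(c),np.percentile(c,[2,50,98],axis=0).ravel())
    for q in("grip","hub","axle","pump","handle"):
        for r in tip_of(q,p)[:1]:print("tip",q,round(r["confidence"],2),r["position"],world(p,r["position"],depth(p,r["position"])))
E
```

```text
0.0 [0.206 0.589 0.221] [[ 0.944 -0.331 -0.001]
 [-0.331 -0.944 -0.002]
 [ 0.     0.002 -1.   ]] 0.08714374792463324
side cam [0.75  0.475 0.737]
pump 0.87 [403.0, 294.5] 24437 [ 0.465 -0.04   0.009  0.565  0.15   0.191  0.651  0.191  0.219]
handle 0.77 [376.9, 166.8] 580 [ 0.524 -0.16   0.108  0.556 -0.053  0.2    0.567 -0.024  0.203]
flywheel 0.66 [402.2, 295.5] 24230 [ 0.466 -0.033  0.01   0.565  0.15   0.192  0.651  0.191  0.219]
bottle 0.6 [281.5, 295.4] 3083 [0.684 0.029 0.009 0.717 0.061 0.094 0.747 0.075 0.146]
jar 0.66 [255.0, 240.5] 1564 [ 0.71  -0.099  0.003  0.739 -0.071  0.061  0.765 -0.058  0.096]
beaker 0.82 [303.3, 178.0] 1713 [ 0.607 -0.232  0.007  0.637 -0.185  0.059  0.667 -0.17   0.087]
tip grip 0.79 [374.1, 173.6] [ 0.56  -0.048  0.198]
tip axle 0.67 [363.1, 193.8] [ 0.526 -0.191 -0.   ]
tip pump 0.5 [305.5, 198.2] [ 0.638 -0.174  0.03 ]
tip handle 0.57 [377.5, 170.6] [ 0.555 -0.05   0.201]
top cam [0.456 0.006 1.002]
pump 0.89 [265.0, 297.9] 12246 [ 0.448 -0.059  0.01   0.538  0.089  0.207  0.645  0.176  0.22 ]
handle 0.72 [355.1, 280.6] 541 [ 0.539 -0.09   0.001  0.552 -0.058  0.2    0.568 -0.026  0.204]
flywheel 0.75 [302.8, 283.9] 2664 [ 0.494 -0.086  0.006  0.552  0.028  0.201  0.609  0.061  0.216]
bottle 0.73 [292.1, 213.6] 1265 [0.68  0.008 0.022 0.701 0.038 0.102 0.737 0.071 0.148]
jar 0.63 [357.3, 197.6] 811 [ 0.708 -0.111  0.013  0.727 -0.084  0.067  0.76  -0.06   0.097]
beaker 0.73 [419.3, 242.9] 1115 [ 0.605 -0.232  0.003  0.642 -0.209  0.046  0.666 -0.169  0.088]
tip grip 0.63 [356.2, 276.2] [ 0.558 -0.059  0.2  ]
tip hub 0.91 [305.9, 284.7] [0.548 0.024 0.212]
tip pump 0.67 [301.3, 295.8] [0.531 0.032 0.21 ]
tip handle 0.63 [354.4, 282.8] [ 0.548 -0.055  0.201]
```

View pics/side0.png

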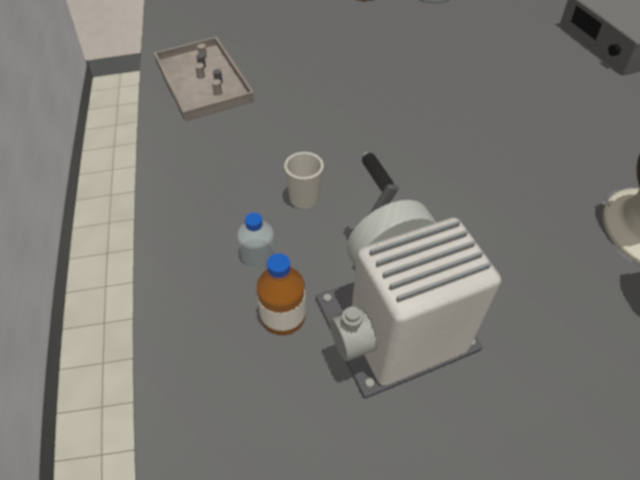

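View pics/top0.png

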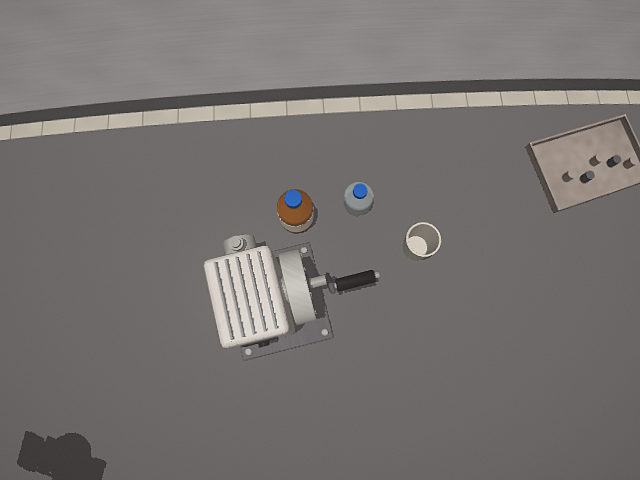

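The side view shows the handle at (377,170), clear of the beaker (303,180). The top view shows it at (355,281), pointing away from the drum at (303,284), nearly at the top of its circle. Next I'll fit the shaft axis and yaw.

```bash
python3 - <<'E'
from h import *
np.set_printoptions(precision=4,suppress=True)
for n in("top","side"):
    p=grab_frame(n)
    c=cloud(p,regions_of("handle",p)[0]["region"]); c=c[c[:,2]>.16]
    c=c[np.abs(c[:,0]-np.median(c[:,0]))<.03]
    l=cv2.fitLine(c[:,:2].astype(np.float32),cv2.DIST_HUBER,0,.01,.01).ravel()
    t=(c[:,:2]-l[2:])@l[:2]
    print(n,"handle dir",l[:2],"ends",l[2:]+l[:2]*np.percentile(t,1),l[2:]+l[:2]*np.percentile(t,99),"z",np.percentile(c[:,2],[50,90,98]))
    c=cloud(p,regions_of("pump",p)[0]["region"])
    h=c[(c[:,2]>.195)&(c[:,1]>.055)]; r=cv2.minAreaRect(h[:,:2].astype(np.float32));print("housing",r,cv2.boxPoints(r))
    f=cloud(p,regions_of("flywheel",p)[0]["region"]); f=f[(f[:,2]>.17)&(f[:,1]<.07)&(f[:,1]>0)]
    r=cv2.minAreaRect(f[:,:2].astype(np.float32));print("drum",r, f[:,2].max())
E
```

```text
top handle dir [ 0.1875 -0.9823] ends [ 0.5464 -0.0256] [ 0.5584 -0.0887] z [0.2005 0.2031 0.2045]
housing ((0.5394175052642822, 0.1137719675898552), (0.1509193480014801, 0.1343824714422226), 10.702305793762207) [[0.4528 0.1658]
 [0.4777 0.0337]
 [0.626  0.0618]
 [0.6011 0.1938]]
drum ((0.5532452464103699, 0.039711326360702515), (0.12167670577764511, 0.04273626580834389), 9.897771835327148) 0.21797180970487295
side handle dir [ 0.2193 -0.9757] ends [ 0.55   -0.0242] [ 0.5639 -0.0861] z [0.1999 0.2024 0.2035]
housing ((0.541048526763916, 0.11413563787937164), (0.14929093420505524, 0.13634254038333893), 11.154868125915527) [[0.4546 0.1666]
 [0.481  0.0328]
 [0.6275 0.0617]
 [0.6011 0.1955]]
drum ((0.5566538572311401, 0.04183695837855339), (0.11631227284669876, 0.03778646141290665), 10.537516593933105) 0.21649624671186274
```

drive_tool([
  {"dp": [0, 0, -4], "jaw": 1},
  {"dp": [0, 0, -4], "jaw": 1},
  {"dp": [2.75, 2.54, 0], "jaw": 1},
  {"dp": [2.75, 2.54, 0], "jaw": 1},
  {"dp": [2.75, 2.54, 0], "jaw": 1},
  {"dp": [2.75, 2.54, 0], "jaw": 1},
  {"dp": [2.75, 2.54, 0], "jaw": 1},
  {"dp": [2.75, 2.54, 0], "jaw": 1},
  {"dp": [2.75, 2.54, 0], "jaw": 1},
  {"dp": [2.75, 2.54, 0], "jaw": 1},
  {"dp": [2.75, 2.54, 0], "jaw": 1},
  {"dp": [2.75, 2.54, 0], "jaw": 1},
])

```text
invalid input at $.rows[0]: expected keys dp, twist, jaw
```

drive_tool([
  {"dp": [2.75, 2.54, 0], "jaw": 1},
  {"dp": [2.75, 2.54, 0], "jaw": 1},
  {"dp": [2.75, 2.54, 0], "jaw": 1},
  {"dp": [2.75, 2.54, 0], "jaw": 1},
  {"dp": [2.75, 2.54, 0], "jaw": 1},
  {"dp": [2.75, 2.54, 0], "jaw": 1},
  {"dp": [2.75, 2.54, 0], "jaw": 1},
  {"dp": [2.75, 2.54, 0], "jaw": 1},
  {"dp": [2.75, 2.54, 0], "jaw": 1},
  {"dp": [2.75, 2.54, 0], "jaw": 1},
  {"dp": [0, 0, 0], "twist": 0.116, "jaw": 1},
  {"dp": [0, 0, 0], "twist": 0.116, "jaw": 1},
])

```text
invalid input at $.rows[0]: expected keys dp, twist, jaw
```

drive_tool([
  {"dp": [0, 0, 0], "twist": 0.116, "jaw": 1},
  {"dp": [0, 0, 0], "twist": 0.116, "jaw": 1},
  {"dp": [0, 0, 0], "twist": 0.116, "jaw": 1},
  {"dp": [0, 0, 0], "twist": 0.116, "jaw": 1},
  {"dp": [0, 0, 0], "twist": 0.116, "jaw": 1},
  {"dp": [0, 0, 0], "twist": 0.116, "jaw": 1},
  {"dp": [0, 0, 0], "twist": 0.116, "jaw": 1},
  {"dp": [0, 0, 0], "jaw": 1},
  {"dp": [0, 0, 0], "jaw": 1},
])

```text
invalid input at $.rows[7]: expected keys dp, twist, jaw
```

drive_tool([
  {"dp": [0, 0, -4], "twist": 0, "jaw": 1},
  {"dp": [0, 0, -4], "twist": 0, "jaw": 1},
  {"dp": [2.75, 2.54, 0], "twist": 0, "jaw": 1},
  {"dp": [2.75, 2.54, 0], "twist": 0, "jaw": 1},
  {"dp": [2.75, 2.54, 0], "twist": 0, "jaw": 1},
  {"dp": [2.75, 2.54, 0], "twist": 0, "jaw": 1},
  {"dp": [2.75, 2.54, 0], "twist": 0, "jaw": 1},
  {"dp": [2.75, 2.54, 0], "twist": 0, "jaw": 1},
  {"dp": [2.75, 2.54, 0], "twist": 0, "jaw": 1},
  {"dp": [2.75, 2.54, 0], "twist": 0, "jaw": 1},
  {"dp": [2.75, 2.54, 0], "twist": 0, "jaw": 1},
  {"dp": [2.75, 2.54, 0], "twist": 0, "jaw": 1},
])

```text
time_s: 2.6
ee_pos: [0.3825, 0.2575, 0.303]
tool_rot: [[0.944, -0.33, 0.001], [-0.33, -0.944, 0.001], [0.0, -0.001, -1.0]]
wrist_force: [0.3, -0.1, -0.2]
finger_gap: 0.0871
grip_force: 0.0
```

drive_tool([
  {"dp": [2.75, 2.54, 0], "twist": 0, "jaw": 1},
  {"dp": [2.75, 2.54, 0], "twist": 0, "jaw": 1},
  {"dp": [2.75, 2.54, 0], "twist": 0, "jaw": 1},
  {"dp": [2.75, 2.54, 0], "twist": 0, "jaw": 1},
  {"dp": [2.75, 2.54, 0], "twist": 0, "jaw": 1},
  {"dp": [2.75, 2.54, 0], "twist": 0, "jaw": 1},
  {"dp": [2.75, 2.54, 0], "twist": 0, "jaw": 1},
  {"dp": [2.75, 2.54, 0], "twist": 0, "jaw": 1},
  {"dp": [2.75, 2.54, 0], "twist": 0, "jaw": 1},
  {"dp": [2.75, 2.54, 0], "twist": 0, "jaw": 1},
  {"dp": [0, 0, 0], "twist": 0.116, "jaw": 1},
  {"dp": [0, 0, 0], "twist": 0.116, "jaw": 1},
])

```text
time_s: 3.6
ee_pos: [0.5583, -0.0735, 0.3017]
tool_rot: [[0.837, -0.547, -0.001], [-0.547, -0.837, -0.0], [-0.001, 0.001, -1.0]]
wrist_force: [0.5, 0.6, 0.3]
finger_gap: 0.087
grip_force: 0.0
```

drive_tool([
  {"dp": [0, 0, 0], "twist": 0.116, "jaw": 1},
  {"dp": [0, 0, 0], "twist": 0.116, "jaw": 1},
  {"dp": [0, 0, 0], "twist": 0.116, "jaw": 1},
  {"dp": [0, 0, 0], "twist": 0.116, "jaw": 1},
  {"dp": [0, 0, 0], "twist": 0.116, "jaw": 1},
  {"dp": [0, 0, 0], "twist": 0.116, "jaw": 1},
  {"dp": [0, 0, 0], "twist": 0.116, "jaw": 1},
  {"dp": [0, 0, 0], "twist": 0, "jaw": 1},
  {"dp": [0, 0, 0], "twist": 0, "jaw": 1},
])

```text
time_s: 4.35
ee_pos: [0.5577, -0.0713, 0.3026]
tool_rot: [[0.192, -0.981, 0.0], [-0.981, -0.192, 0.0], [-0.0, -0.0, -1.0]]
wrist_force: [0.8, -0.5, -1.1]
finger_gap: 0.0869
grip_force: 0.0
```

drive_tool([
  {"dp": [0, 0, 3.2], "twist": 0, "jaw": 1},
  {"dp": [0, 0, 3.2], "twist": 0, "jaw": 1},
  {"dp": [0, 0, 3.2], "twist": 0, "jaw": 1},
  {"dp": [0, 0, 3.2], "twist": 0, "jaw": 1},
  {"dp": [0, 0, 0], "twist": 0, "jaw": 1},
  {"dp": [0, 0, 0], "twist": 0, "jaw": 1},
])

```text
time_s: 4.85
ee_pos: [0.5572, -0.0716, 0.1738]
tool_rot: [[0.191, -0.982, -0.003], [-0.982, -0.191, -0.001], [0.001, 0.003, -1.0]]
wrist_force: [0.6, 0.2, 1.6]
finger_gap: 0.0872
grip_force: 0.0
```

```bash
python3 - <<'E'
from h import *
a=grab_frame("top")["frame"][200:360,260:460];b=grab_frame("side")["frame"][100:260,280:480]
cv2.imwrite("pics/g1.png",cv2.resize(np.hstack([a,b]),(800,320)))
E
```

```text
(no output)
```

View pics/g1.png

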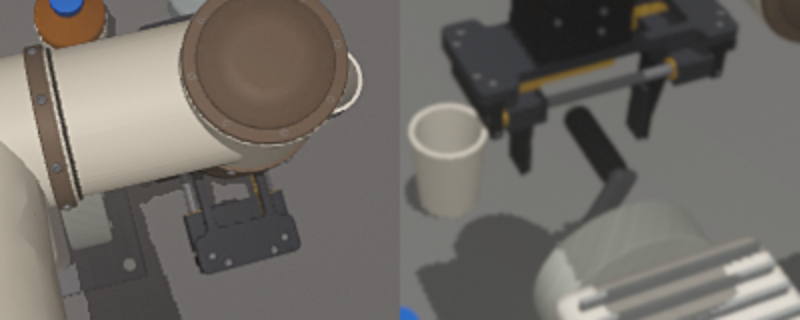

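The fingers straddle the handle in the side crop (left finger around (520,150), right around (640,120), handle between them) and clear the beaker. I'll close the gripper.

drive_tool([
  {"dp": [0, 0, 0], "twist": 0, "jaw": -1},
  {"dp": [0, 0, 0], "twist": 0, "jaw": -1},
  {"dp": [0, 0, 0], "twist": 0, "jaw": -1},
  {"dp": [0, 0, 0], "twist": 0, "jaw": -1},
  {"dp": [0, 0, 0], "twist": 0, "jaw": -1},
  {"dp": [0, 0, 0], "twist": 0, "jaw": -1},
  {"dp": [0, 0, 0], "twist": 0, "jaw": -1},
  {"dp": [0, 0, 0], "twist": 0, "jaw": -1},
  {"dp": [0, 0, 0], "twist": 0, "jaw": -1},
])

```text
time_s: 5.7
ee_pos: [0.5577, -0.0713, 0.1745]
tool_rot: [[0.189, -0.982, -0.0], [-0.982, -0.189, -0.0], [0.0, 0.0, -1.0]]
wrist_force: [-0.1, -0.0, 0.6]
finger_gap: 0.0351
grip_force: 0.0
```

drive_tool([
  {"dp": [0, 0, 0], "twist": 0, "jaw": -1},
  {"dp": [0, 0, 0], "twist": 0, "jaw": -1},
  {"dp": [0, 0, 0], "twist": 0, "jaw": -1},
  {"dp": [0, 0, 0], "twist": 0, "jaw": -1},
  {"dp": [0, 0, 0], "twist": 0, "jaw": -1},
  {"dp": [0, 0, 0], "twist": 0, "jaw": -1},
])

```text
time_s: 6.2
ee_pos: [0.5574, -0.0714, 0.1745]
tool_rot: [[0.189, -0.982, -0.001], [-0.982, -0.189, -0.0], [-0.0, 0.001, -1.0]]
wrist_force: [-3.0, 0.3, 1.1]
finger_gap: 0.0207
grip_force: 30.0
```

```bash
cat > c.py <<'E'
import numpy as np
def seg(a0,da,n,R=4.5):
    a=a0+da*np.arange(n+1); u=R*np.sin(a);v=R*np.cos(a)
    return [f"{-x:.2f},{-y:.2f}" for x,y in zip(np.diff(u),np.diff(v))]
E
python3 -c "
from c import *
for k in range(12): print(k,' '.join(seg(-.41+k*np.pi/6,np.pi/24,4)))"
```

```text
0 -0.55,-0.20 -0.58,-0.12 -0.59,-0.05 -0.59,0.03
1 -0.58,0.10 -0.56,0.18 -0.53,0.25 -0.50,0.32
2 -0.45,0.38 -0.40,0.44 -0.34,0.48 -0.27,0.52
3 -0.20,0.55 -0.12,0.58 -0.05,0.59 0.03,0.59
4 0.10,0.58 0.18,0.56 0.25,0.53 0.32,0.50
5 0.38,0.45 0.44,0.40 0.48,0.34 0.52,0.27
6 0.55,0.20 0.58,0.12 0.59,0.05 0.59,-0.03
7 0.58,-0.10 0.56,-0.18 0.53,-0.25 0.50,-0.32
8 0.45,-0.38 0.40,-0.44 0.34,-0.48 0.27,-0.52
9 0.20,-0.55 0.12,-0.58 0.05,-0.59 -0.03,-0.59
10 -0.10,-0.58 -0.18,-0.56 -0.25,-0.53 -0.32,-0.50
11 -0.38,-0.45 -0.44,-0.40 -0.48,-0.34 -0.52,-0.27
```

drive_tool([
  {"dp": [0, -0.55, -0.2], "twist": 0, "jaw": -1},
  {"dp": [0, -0.58, -0.12], "twist": 0, "jaw": -1},
  {"dp": [0, -0.59, -0.05], "twist": 0, "jaw": -1},
  {"dp": [0, -0.59, 0.03], "twist": 0, "jaw": -1},
])

```text
time_s: 6.53
ee_pos: [0.5801, -0.0671, 0.177]
tool_rot: [[0.188, -0.982, -0.003], [-0.982, -0.188, -0.0], [-0.0, 0.003, -1.0]]
wrist_force: [-4.1, -2.4, -4.3]
finger_gap: 0.0209
grip_force: 30.0
```

drive_tool([
  {"dp": [0, -0.58, 0.1], "twist": 0, "jaw": -1},
  {"dp": [0, -0.56, 0.18], "twist": 0, "jaw": -1},
  {"dp": [0, -0.53, 0.25], "twist": 0, "jaw": -1},
  {"dp": [0, -0.5, 0.32], "twist": 0, "jaw": -1},
])

```text
time_s: 6.87
ee_pos: [0.5998, -0.0633, 0.1681]
tool_rot: [[0.188, -0.982, -0.007], [-0.982, -0.188, -0.001], [-0.0, 0.007, -1.0]]
wrist_force: [-8.3, -2.9, -1.3]
finger_gap: 0.0212
grip_force: 30.0
```

drive_tool([
  {"dp": [0, -0.45, 0.38], "twist": 0, "jaw": -1},
  {"dp": [0, -0.4, 0.44], "twist": 0, "jaw": -1},
  {"dp": [0, -0.34, 0.48], "twist": 0, "jaw": -1},
  {"dp": [0, -0.27, 0.52], "twist": 0, "jaw": -1},
])

```text
time_s: 7.2
ee_pos: [0.6132, -0.0608, 0.1507]
tool_rot: [[0.189, -0.982, -0.009], [-0.982, -0.189, -0.001], [-0.0, 0.009, -1.0]]
wrist_force: [-12.0, -1.7, 4.2]
finger_gap: 0.0213
grip_force: 30.0
```

drive_tool([
  {"dp": [0, -0.2, 0.55], "twist": 0, "jaw": -1},
  {"dp": [0, -0.12, 0.58], "twist": 0, "jaw": -1},
  {"dp": [0, -0.05, 0.59], "twist": 0, "jaw": -1},
  {"dp": [0, 0.03, 0.59], "twist": 0, "jaw": -1},
])

```text
time_s: 7.53
ee_pos: [0.6171, -0.0601, 0.1296]
tool_rot: [[0.189, -0.982, -0.006], [-0.982, -0.189, -0.002], [0.001, 0.006, -1.0]]
wrist_force: [-13.1, -0.8, 12.1]
finger_gap: 0.021
grip_force: 30.0
```

drive_tool([
  {"dp": [0, 0.1, 0.58], "twist": 0, "jaw": -1},
  {"dp": [0, 0.18, 0.56], "twist": 0, "jaw": -1},
  {"dp": [0, 0.25, 0.53], "twist": 0, "jaw": -1},
  {"dp": [0, 0.32, 0.5], "twist": 0, "jaw": -1},
])

```text
time_s: 7.87
ee_pos: [0.6123, -0.061, 0.1111]
tool_rot: [[0.191, -0.982, 0.003], [-0.982, -0.191, -0.001], [0.002, -0.003, -1.0]]
wrist_force: [-10.3, 2.1, 21.1]
finger_gap: 0.0213
grip_force: 30.0
```

```bash
cat > fit.py <<'E'
import numpy as np
from scipy.optimize import least_squares
D=np.array([l.split() for l in open("d.txt") if l.strip()],float) # x y z fx fy fz dir
n=np.array([.982,.188]); u=D[:,:2]@n; v=D[:,2]; Fu=D[:,3:5]@n; Fv=D[:,5]
s=least_squares(lambda q:np.r_[np.hypot(u-q[0],v-q[1])-q[2],(q[2]-.045)*.5],[.55,.1325,.045]).x
print("centre,R",s)
ph=np.unwrap(np.arctan2(u-s[0],v-s[1]))
d=D[:,6]; Ft=-(Fu*np.cos(ph)-Fv*np.sin(ph))*d; Fr=Fu*np.sin(ph)+Fv*np.cos(ph)
for r in zip(ph,Ft,Fr): print(np.round(r,2))
k=slice(1,None)
A=np.c_[np.ones(len(ph)),np.cos(ph)*d,np.sin(ph)*d]
if len(ph)>4:
    c=np.linalg.lstsq(A[k],Ft[k],rcond=None)[0]; print("mean",c[0],"amp",np.hypot(*c[1:]),"res",np.round(Ft[k]-A[k]@c,1))
    # dir+1: needed force = m - B sin(phi+delta) ; heavy angle from up = phi+delta, phi increasing = clockwise; rising at shaft height: phi+delta=-pi/2
    de=np.arctan2(-c[1],-c[2]); print("delta",de,"target phi",np.pi-de,"mod",(np.pi-de)%(2*np.pi))
E
cat > d.txt <<'E'
.5574 -.0714 .1745 -3 .3 1.1 1
.5801 -.0671 .177 -4.1 -2.4 -4.3 1
.5998 -.0633 .1681 -8.3 -2.9 -1.3 1
.6132 -.0608 .1507 -12 -1.7 4.2 1
.6171 -.0601 .1296 -13.1 -.8 12.1 1
.6123 -.061 .1111 -10.3 2.1 21.1 1
E
python3 fit.py
```

```text
centre,R [0.54962078 0.13217512 0.04522727]
[-0.35  2.33  2.04]
[ 0.16  3.71 -4.97]
[ 0.65  6.12 -6.32]
[ 1.15  8.8  -9.31]
[  1.63  11.34 -13.68]
[  2.05  14.17 -18.41]
mean 9.507551091469873 amp 6.306345334892772 res [-0.2  0.3  0.1 -0.4  0.2]
delta 1.8716598089535763 target phi 1.2699328446362168 mod 1.2699328446362168
```

```bash
python3 -c "
from c import *
print(seg(2.29,.131,3))
for k in range(7): print(k,' '.join(seg(2.29+.131*(3+k*4),.131,4)))"
```

```text
['0.42,0.42', '0.47,0.36', '0.51,0.29']
0 0.54,0.23 0.57,0.15 0.58,0.08 0.59,0.00
1 0.58,-0.08 0.57,-0.15 0.54,-0.23 0.51,-0.29
2 0.47,-0.36 0.42,-0.42 0.36,-0.47 0.29,-0.51
3 0.22,-0.54 0.15,-0.57 0.08,-0.58 -0.00,-0.59
4 -0.08,-0.58 -0.15,-0.57 -0.23,-0.54 -0.30,-0.51
5 -0.36,-0.47 -0.42,-0.42 -0.47,-0.36 -0.51,-0.29
6 -0.54,-0.22 -0.57,-0.15 -0.58,-0.08 -0.59,0.00
```

drive_tool([
  {"dp": [0, 0.47, 0.4], "twist": 0, "jaw": -1},
  {"dp": [0, 0.42, 0.42], "twist": 0, "jaw": -1},
  {"dp": [0, 0.47, 0.36], "twist": 0, "jaw": -1},
  {"dp": [0, 0.51, 0.29], "twist": 0, "jaw": -1},
])

```text
time_s: 8.2
ee_pos: [0.6039, -0.0627, 0.0997]
tool_rot: [[0.193, -0.981, 0.027], [-0.981, -0.193, 0.001], [0.004, -0.027, -1.0]]
wrist_force: [6.6, 4.3, 15.9]
finger_gap: 0.0212
grip_force: 30.0
```

drive_tool([
  {"dp": [0, 0.54, 0.23], "twist": 0, "jaw": -1},
  {"dp": [0, 0.57, 0.15], "twist": 0, "jaw": -1},
  {"dp": [0, 0.58, 0.08], "twist": 0, "jaw": -1},
  {"dp": [0, 0.59, 0], "twist": 0, "jaw": -1},
])

```text
time_s: 8.53
ee_pos: [0.59, -0.0655, 0.0921]
tool_rot: [[0.193, -0.98, 0.045], [-0.981, -0.193, 0.005], [0.004, -0.045, -0.999]]
wrist_force: [29.9, 0.0, -20.1]
finger_gap: 0.0216
grip_force: 30.0
```

drive_tool([
  {"dp": [0, 0.58, -0.08], "twist": 0, "jaw": -1},
  {"dp": [0, 0.57, -0.15], "twist": 0, "jaw": -1},
  {"dp": [0, 0.54, -0.23], "twist": 0, "jaw": -1},
  {"dp": [0, 0.51, -0.29], "twist": 0, "jaw": -1},
])

```text
time_s: 8.87
ee_pos: [0.5552, -0.0719, 0.0936]
tool_rot: [[0.19, -0.982, 0.013], [-0.982, -0.19, 0.002], [0.001, -0.013, -1.0]]
wrist_force: [9.1, -2.1, -16.7]
finger_gap: 0.0216
grip_force: 30.0
```

drive_tool([
  {"dp": [0, 0.47, -0.36], "twist": 0, "jaw": -1},
  {"dp": [0, 0.42, -0.42], "twist": 0, "jaw": -1},
  {"dp": [0, 0.36, -0.47], "twist": 0, "jaw": -1},
  {"dp": [0, 0.29, -0.51], "twist": 0, "jaw": -1},
])

```text
time_s: 9.2
ee_pos: [0.5354, -0.0756, 0.1107]
tool_rot: [[0.189, -0.982, 0.002], [-0.982, -0.189, 0.001], [-0.0, -0.003, -1.0]]
wrist_force: [2.9, -2.4, -12.8]
finger_gap: 0.021
grip_force: 30.0
```

```bash
cat >> d.txt <<'E'
.5354 -.0756 .1107 2.9 -2.4 -12.8 1
E
python3 fit.py; python3 - <<'E'
from h import *
p=grab_frame("side");cv2.imwrite("pics/s2.png",p["frame"])
s=status.observe();print(s["joint_positions"],s["joint_efforts"])
for q in("bottle","jar","beaker"):
    r=regions_of(q,p)
    if r:c=cloud(p,r[0]["region"]);print(q,r[0]["confidence"],np.percentile(c,[2,50,98],axis=0).round(3).ravel())
E
```

```text
centre,R [0.55020343 0.132658   0.04469074]
[-0.37  2.29  2.07]
[ 0.15  3.77 -4.93]
[ 0.65  6.14 -6.29]
[ 1.15  8.76 -9.35]
[  1.64  11.18 -13.81]
[  2.07  13.89 -18.62]
[ 4.2  12.31  4.24]
mean 10.069808769566812 amp 6.2281804149143944 res [-0.4  0.4  0.3 -0.3 -0.   0.1]
delta 1.7336175160086054 target phi 1.4079751375811878 mod 1.4079751375811878
[ 1.59550665e-01  3.49605103e-01 -3.53595833e-01 -1.76210077e-04
 -8.65748203e-01  3.04962155e-02] [ 6.60464130e-01 -3.60313904e+01  1.73452520e+01  3.97216380e+00
 -1.98543160e-01 -4.35315582e-03]
bottle 0.8 [0.684 0.028 0.009 0.717 0.061 0.094 0.747 0.075 0.146]
jar 0.81 [ 0.712 -0.098  0.008  0.739 -0.07   0.062  0.763 -0.058  0.096]
beaker 0.82 [ 0.609 -0.233  0.005  0.638 -0.185  0.059  0.666 -0.17   0.086]
```

View pics/s2.png

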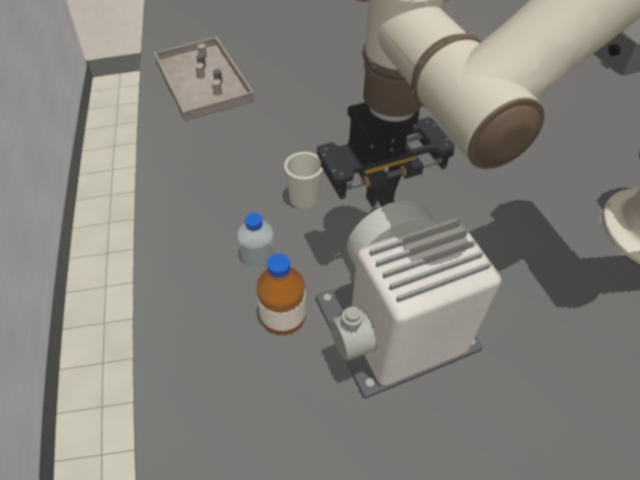

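Nothing blocks the arm, and the bottle, jar and beaker are where they were. I'll continue over the top, which also samples the remaining arc.

drive_tool([
  {"dp": [0, 0.22, -0.54], "twist": 0, "jaw": -1},
  {"dp": [0, 0.15, -0.57], "twist": 0, "jaw": -1},
  {"dp": [0, 0.08, -0.58], "twist": 0, "jaw": -1},
  {"dp": [0, 0, -0.59], "twist": 0, "jaw": -1},
])

```text
time_s: 9.73
ee_pos: [0.5286, -0.0769, 0.1356]
tool_rot: [[0.189, -0.982, -0.001], [-0.982, -0.189, -0.0], [-0.0, 0.001, -1.0]]
wrist_force: [0.2, -2.1, -7.8]
finger_gap: 0.0209
grip_force: 30.0
```

drive_tool([
  {"dp": [0, -0.08, -0.58], "twist": 0, "jaw": -1},
  {"dp": [0, -0.15, -0.57], "twist": 0, "jaw": -1},
  {"dp": [0, -0.23, -0.54], "twist": 0, "jaw": -1},
  {"dp": [0, -0.3, -0.51], "twist": 0, "jaw": -1},
])

```text
time_s: 10.07
ee_pos: [0.5351, -0.0757, 0.158]
tool_rot: [[0.189, -0.982, -0.003], [-0.982, -0.189, -0.001], [-0.0, 0.003, -1.0]]
wrist_force: [-6.1, -2.4, -2.0]
finger_gap: 0.0214
grip_force: 30.0
```

drive_tool([
  {"dp": [0, -0.36, -0.47], "twist": 0, "jaw": -1},
  {"dp": [0, -0.42, -0.42], "twist": 0, "jaw": -1},
  {"dp": [0, -0.47, -0.36], "twist": 0, "jaw": -1},
  {"dp": [0, -0.51, -0.29], "twist": 0, "jaw": -1},
])

```text
time_s: 10.4
ee_pos: [0.554, -0.0722, 0.1751]
tool_rot: [[0.189, -0.982, 0.001], [-0.982, -0.189, -0.001], [0.001, -0.001, -1.0]]
wrist_force: [-4.9, -0.5, 2.1]
finger_gap: 0.0212
grip_force: 30.0
```

drive_tool([
  {"dp": [0, -0.54, -0.22], "twist": 0, "jaw": -1},
  {"dp": [0, -0.57, -0.15], "twist": 0, "jaw": -1},
  {"dp": [0, -0.58, -0.08], "twist": 0, "jaw": -1},
  {"dp": [0, -0.59, 0], "twist": 0, "jaw": -1},
])

```text
time_s: 10.73
ee_pos: [0.5784, -0.0675, 0.1791]
tool_rot: [[0.19, -0.982, 0.005], [-0.982, -0.19, -0.0], [0.001, -0.004, -1.0]]
wrist_force: [-3.3, -0.8, 4.5]
finger_gap: 0.0212
grip_force: 30.0
```

```bash
python3 -c "
from c import *
for k in range(4): print(k,' '.join(seg(4.255+.131*(16+k*4),.131,4)))"
```

```text
0 -0.58,0.08 -0.57,0.15 -0.54,0.23 -0.51,0.30
1 -0.47,0.36 -0.42,0.42 -0.36,0.47 -0.29,0.51
2 -0.22,0.54 -0.15,0.57 -0.07,0.58 0.00,0.59
3 0.08,0.58 0.15,0.57 0.23,0.54 0.30,0.51
```

drive_tool([
  {"dp": [0, -0.58, 0.08], "twist": 0, "jaw": -1},
  {"dp": [0, -0.57, 0.15], "twist": 0, "jaw": -1},
  {"dp": [0, -0.54, 0.23], "twist": 0, "jaw": -1},
  {"dp": [0, -0.51, 0.3], "twist": 0, "jaw": -1},
])

```text
time_s: 11.07
ee_pos: [0.5995, -0.0635, 0.1703]
tool_rot: [[0.189, -0.982, 0.003], [-0.982, -0.189, -0.0], [0.001, -0.002, -1.0]]
wrist_force: [-2.2, -0.9, 5.4]
finger_gap: 0.021
grip_force: 30.0
```

drive_tool([
  {"dp": [0, -0.47, 0.36], "twist": 0, "jaw": -1},
  {"dp": [0, -0.42, 0.42], "twist": 0, "jaw": -1},
  {"dp": [0, -0.36, 0.47], "twist": 0, "jaw": -1},
  {"dp": [0, -0.29, 0.51], "twist": 0, "jaw": -1},
])

```text
time_s: 11.4
ee_pos: [0.6134, -0.0608, 0.1523]
tool_rot: [[0.189, -0.982, -0.0], [-0.982, -0.189, -0.001], [0.001, 0.0, -1.0]]
wrist_force: [-6.1, -0.2, 6.9]
finger_gap: 0.0213
grip_force: 30.0
```

```bash
cat >> d.txt <<'E'
.5286 -.0769 .1356 .2 -2.1 -7.8 1
.5351 -.0757 .158 -6.1 -2.4 -2 1
.554 -.0722 .1751 -4.9 -.5 2.1 1
.5784 -.0675 .1791 -3.3 -.8 4.5 1
.5995 -.0635 .1703 -2.2 -.9 5.4 1
.6134 -.0608 .1523 -6.1 -.2 6.9 1
E
python3 fit.py
```

```text
centre,R [0.5497628  0.13334919 0.04511091]
[-0.37  2.3   2.06]
[ 0.17  3.71 -4.98]
[ 0.67  6.03 -6.4 ]
[ 1.17  8.59 -9.51]
[  1.65  10.98 -13.98]
[  2.08  13.72 -18.74]
[ 4.18 12.23  4.46]
[ 4.76  7.8  -0.19]
[5.28 5.16 4.35]
[5.85 3.57 3.97]
[6.4  3.91 4.06]
[6.91 5.07 2.98]
[ 7.42  8.79 -2.59]
mean 9.708289156041877 amp 6.29724335600269 res [-0.1  0.4  0.1 -0.5 -0.1  0.5 -0.3 -0.2 -0.   0.2 -0.4  0.5]
delta 1.7746472911615512 target phi 1.366945362428242 mod 1.366945362428242
```

drive_tool([
  {"dp": [0, -0.22, 0.46], "twist": 0, "jaw": -1},
  {"dp": [0, -0.16, 0.49], "twist": 0, "jaw": -1},
  {"dp": [0, 0, 0], "twist": 0, "jaw": -1},
  {"dp": [0, 0, 0], "twist": 0, "jaw": -1},
  {"dp": [0, 0, 0], "twist": 0, "jaw": -1},
  {"dp": [0, 0, 0], "twist": 0, "jaw": -1},
  {"dp": [0, 0, 0], "twist": 0, "jaw": -1},
  {"dp": [0, 0, 0], "twist": 0, "jaw": -1},
])

```text
time_s: 12.07
ee_pos: [0.6165, -0.0602, 0.1418]
tool_rot: [[0.189, -0.982, -0.001], [-0.982, -0.189, -0.0], [0.0, 0.001, -1.0]]
wrist_force: [-3.0, -2.8, 0.8]
finger_gap: 0.0212
grip_force: 30.0
```

```bash
python3 - <<'E'
from h import *
s=status.observe();e=np.array(s["ee_pos"]);print(e,s["wrist_force"],s["qd"],s["grip_force"])
print(np.arctan2(e[:2]@[.982,.188]-.5498,e[2]-.1333))
p=grab_frame("side");cv2.imwrite("pics/s3.png",p["frame"][80:320,220:540])
E
```

```text
[ 0.61647988 -0.06023094  0.14184011] [-3.01781094 -2.81043371  0.79091268] [ 1.23485186e-03  6.83351182e-04 -2.83303187e-03  2.47370032e-05
  1.43753128e-03  1.59006142e-03] 29.993072748184204
1.3801849333050022
```

View pics/s3.png

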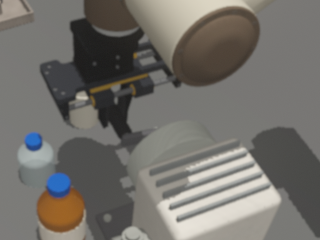

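Both passes agree on a target crank angle of 1.27 to 1.41 rad. The crank is at 1.38, at rest, with the handle still gripped near (120,125) in the crop. Handing in.

```bash
python3 -c "
from bench import sign_off; print(sign_off())"
```

```text
the job is handed in; nothing more can be done
None
```

I turned the crank through a full circle to feel the heavy side, then stopped it at 1.38 rad from upright, where the force fit (target 1.37 rad) puts that side straight down, and handed the job in at about 12 s with the handle still gripped at 30 N and the wheel at rest; the crank lagged briefly near the bottom of its circle for a reason I did not find, and the bottle, jar and beaker had not moved when last measured, mid-crank.

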